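# Draw the steel board out from under the stacked trays and seat it in its keeper

### The arm

A 6-joint arm with a two-finger parallel gripper is mounted at the origin on the work surface. World frame = base frame: x ahead of the robot, y to its left, z up, the work surface at z = 0. Lengths are in m, angles in rad, forces in N, time in s.
With the tool pointing down it reaches from about 0.3 to 0.875 m from the base axis. Payload 6.4 kg.
Tool frame: the origin (TCP) lies on the centre line of the jaws, within the pads' length; the fingertips stand 17 mm ahead of it and the grasp point (between the pads) lies 2 mm behind it; z points along the fingers, x is the direction in which the jaws open and shut, and the axes are right-handed (so a half turn about z gives the same grasp; the last joint's range is limited). The gripper opens to 85 mm and grips with 20 to 120 N. Pads are 22 mm wide; open, the fingers measure 114 mm over their backs; the gripper's body (76 mm by 85 mm) begins 54 mm behind the grasp point. The pads swing forward as they close: fully open they stand 13 mm farther back than shut.
Start: joints at [-1.489, 0.181, 1.607, -0, 1.354, -0.206], TCP at [0.163, -0.551, 0.248] pointing down, gripper open.
Joint ranges: [-2.99, 2.99], [-0.89, 2.07], [0.3, 2.58], [-1.14, 4.28], [0, 2.63], [-3.12, 3.12]. Speed limits (rad/s): [2.57, 2.57, 3.01, 3.14, 3.14, 3.14].

### API

Orientations are given as a unit quaternion [w, x, y, z].
In Python, from bench import ctrl gives the robot as it stands.
- The arm moves only by the tool servo_tool, never from a script. Its argument "increments" is text: rows parted by semicolons, each of 5 numbers parted by spaces: the shift along the tool's x, y, z in cm, then the turn about the tool's z in rad, then the opening, from 0 (shut) to 1 (fully open). In form: dx dy dz yaw gripper; .... A call has 1 to 10 rows; each row shifts and turns the commanded pose from where the row before left it, along the tool's axes as they then stand; what a row does not reach is not made up. A row lasts 1/8 s, in which the tool goes at most 62.5 mm and 10.7 degrees, less where a joint would pass 70% of its speed; a pose out of reach is approached as far as the arm can. A call is refused whole if a number of a shift passes 6.25 or a number of a turn 0.188, either way. A call with a gripper value outside its range is refused whole. The fingers move at their own pace and stop on an object; the grip force is fixed at half the most. Time passes only in rows, so rows that do not move let the fingers close. It gives the time, the measured TCP pose, the force and the opening at its end, in the units of the state.
- ctrl.get_obs(): the state, without advancing time (a new reading comes with each control period).
- ctrl.camera(name): name is "side" or "top"; returns (picture, depth): 384x512x3 uint8, red, green, blue; 384x512 float32, m along the optical axis (not along the pixel's ray), 0 where there is no reading.
- ctrl.camera_params(name): a dict with "mtx" (3x3 intrinsics, pixels), "position" and "attitude" of the camera in the world. Camera axes: x right, y down, z forward; pixel columns grow to the right and rows downward; lengths in m; the calibration is good to about 2 mm. A picture is of the moment at which its call begins. camera_params takes no time and is no camera call.
- ctrl.hand_in(): hands the job in, once; it reports no verdict.
The state is a dict: "time_s": time; "q": joint angles; "dq": joint speeds; "joint_efforts": joint torques, N m; "eef_pos": TCP position; "eef_rot": TCP orientation; "wrist_force": force on the tool from outside, world axes, zero at the start; "torque": the same for the moment, N m; "opening": opening from 0.0 (shut) to 1.0 (fully open).
Only numpy, scipy, OpenCV 4.12 (cv2) and the standard library are available. Lean on these libraries where they do the work, as an engineer would, in place of code of your own. Each camera call takes 0.05 s, during which the arm holds its last target.

### The job

Without taking the stack of three trays down or upsetting it, draw the flat steel board out from under it by its wooden handle, passing beneath the steel stop bridge, so that the stack stays upright where it is with its contents and settles onto the ledge. Then slide the board's nose into the mouth of the low sheet-metal keeper until you feel it come home on the hidden spring buffer inside: press it in firmly, with about 10 N, but never force it, and let go so that it stays lying flat with its nose against the buffer. Leave the other things on the ledge as they are.

Things in the scene. Friction and masses are not known exactly. Their poses are not given: they have to be found in the camera images.
- board: flat steel board 70 (x) x 230 (y) x 6 mm thick, 0.2 to 0.31 kg, with an upright wooden handle block; at the start its rear half lies under the stack of trays. Origin: centre of its underside. Its own -y axis points to its nose, the free end with the handle, away from the stack
- nose (a point): middle of the board's nose edge, at board (0, -115, 3) mm
- tail (a point): middle of the board's other end, at board (0, 115, 3) mm
- handle (a point): point in the wooden handle block, 15 mm below its top, at board (0, -50, 45) mm; the block is 18 mm thick (along the board's x), 30 mm long (along the board's y) and rises to 60 mm above the board's underside
- bridge: fixed upright steel strip, 150 mm wide (x), 8 mm thick (y), 40 mm high, just in front of the stack, with an opening 90 mm wide and 10 mm high at the bottom for the board; it holds the trays back. Origin on the ledge in the middle of the strip. The stack is on its +y side; the board is drawn towards its -y and starts in line with that within 0.02 rad
- tray_low: lowest of three equal open translucent plastic trays, 140 (x) x 100 (y) x 30 mm, 3 mm walls, about 0.08 kg each (can vary by a third); it rests on the board, 2 to 11 mm behind the bridge, and drops 6 mm to the ledge once the board is out. Origin: centre of its underside
- tray_mid: middle tray, standing on the rim of the lowest; it is held only by friction
- tray_top: top tray, standing on the rim of the middle one; it holds a tin and a thermometer
- tin: small round aluminium ointment tin, 47 mm across, 19 mm high, lying in the top tray; origin: centre of its underside
- thermometer: white digital thermometer with a grey tip, 110 mm long, 18 mm wide, lying in the top tray; origin under its middle
- keeper: fixed low grey sheet-metal pocket, outside 88 mm wide (x), 90 mm long (y), 18 mm high, without a floor: the board slides in along the ledge. Origin on the ledge in the middle of its mouth, which opens to its own +y; the board goes in towards its -y, nose first. Inside 78 mm wide, 14 mm high; flared lips, 100 mm apart at their ends, reach 22 mm out from the mouth
- mouth (a point): middle of the keeper's mouth, 7 mm above the ledge. The nose meets a spring buffer (60 mm wide, out of sight) 12 to 36 mm behind it, different every time and not measured: it must be felt. The damped spring gives 2.5 N per mm; the board is home once pressed on it with over 4 N; over 18 N harms it. Let go, the board is pushed back a few mm and stays by friction
- cup: pink plastic medicine cup, 42 mm wide, 34 mm high, standing on the ledge; to be left alone
- depressor: stainless steel tongue depressor, 148 x 18 x 3 mm, lying on the ledge near the keeper; to be left alone
- tin_b: a second ointment tin, 47 mm across, 19 mm high, on the ledge beside the stack; to be left alone
- bottle: small amber bottle, 40 mm wide, 75 mm high, on the ledge; to be left alone
- jar: white jar, 52 mm wide, 50 mm high, on the ledge; to be left alone
There are look-alikes about, which are no part of the job. Leave any black look-alike of the board alone.

How it is judged:
By the outcome, as a careful person would: the job done as asked, in the order asked, and still so for the second after the job is handed in, with the robot touching nothing.
It also fails if it takes over 64 s, if anything falls off the work surface, if the arm or the gripper's body presses on something with over 40 N, if the wrist force passes 120 N, or if a joint passes its speed limit or range.

## Working session

There is one attempt and no reset: what is moved stays moved. The work goes in short steps, Python scripts to look and compute and a tool call to move; the robot and the scene stay as the last step left them, time stands still between calls to the robot, and variables do not carry over. Pictures are saved under pics/ and viewed, and the job is handed in when it is done.

Besides the shell and the picture viewer there is one more tool, called after "Emit:" by a JSON object that holds its "fn" and its "kwargs", one argument or row to a line. servo_tool: Moves the arm, as the interface text tells. Its arguments: {"type":"object","properties":{"increments":{"type":"string"}},"required":["increments"]}

```bash
ls; mkdir -p pics; python3 - <<'E'
from bench import ctrl
import cv2,numpy as np
print(ctrl.get_obs())
for n in("side","top"):
    p,d=ctrl.camera(n); cv2.imwrite(f"pics/{n}0.png",cv2.resize(p[:,:,::-1],(800,600),interpolation=cv2.INTER_CUBIC)); np.savez(f"{n}0.npz",p=p,d=d); print(ctrl.camera_params(n))
E
```

```text
pics
{'time_s': 0.0, 'q': array([-1.48930448e+00,  1.81552147e-01,  1.60799567e+00,  2.58680692e-05,
        1.35381151e+00, -2.06286657e-01]), 'dq': array([-7.82734700e-04, -1.71321387e-03, -3.26503320e-04,  5.02109835e-05,
       -4.57892094e-04,  7.91420214e-05]), 'joint_efforts': array([-1.36809426e-04, -4.44873655e+01, -3.51342165e+01, -3.00926122e-04,
        9.02534433e-03,  1.01703998e-05]), 'eef_pos': array([ 0.16318648, -0.55081535,  0.24738385]), 'eef_rot': array([-6.70701356e-04,  8.01191745e-01, -5.98407058e-01, -5.74979184e-04]), 'wrist_force': array([0.15408284, 0.08577069, 0.20475921]), 'torque': array([-0.02660084, -0.02112958,  0.03581036]), 'opening': 0.9987516357773475}
{'mtx': array([[406.21543801,   0.        , 254.26519633],
       [  0.        , 406.21543801, 191.75925053],
       [  0.        ,   0.        ,   1.        ]]), 'position': array([0.30272512, 0.92260127, 0.63211769]), 'attitude': array([ 0.03555336, -0.08620702,  0.86237802, -0.49760271])}
{'mtx': array([[356.80724229,   0.        , 252.24927961],
       [  0.        , 356.80724229, 193.46106505],
       [  0.        ,   0.        ,   1.        ]]), 'position': array([ 0.34396222, -0.00282147,  1.20338505]), 'attitude': array([-0.03667605,  0.70910369, -0.70236756,  0.05006631])}
```

View pics/side0.png

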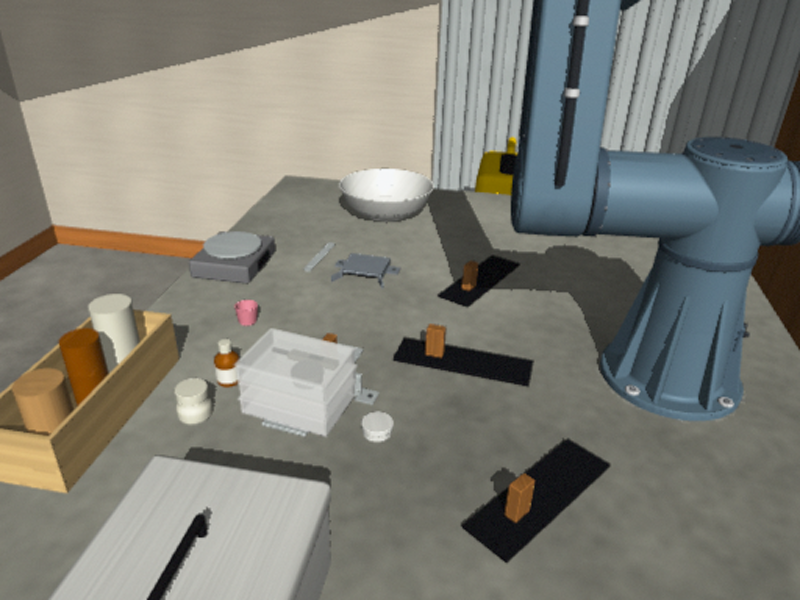

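View pics/top0.png

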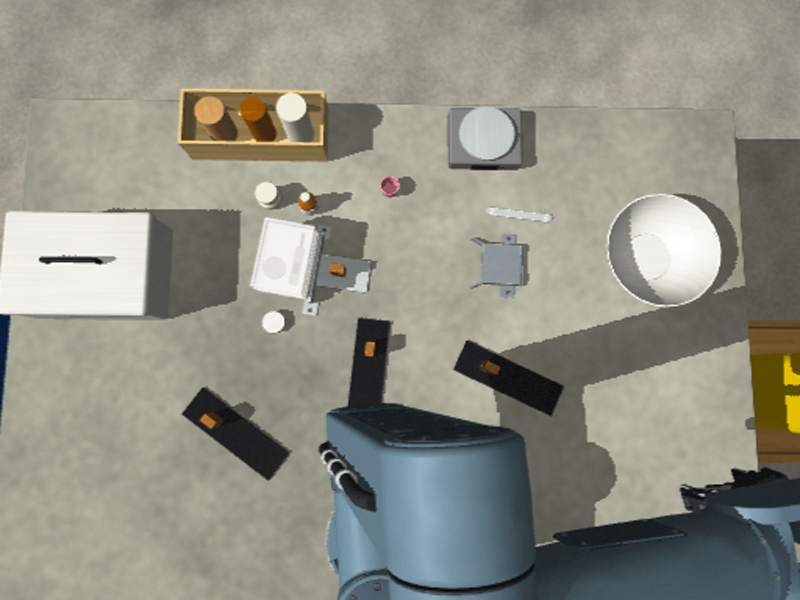

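```bash
cat > h.py <<'E'
import numpy as np,cv2
from bench import ctrl
from scipy.spatial.transform import Rotation as R
def cam(n):
    c=ctrl.camera_params(n); w,x,y,z=c["attitude"]; return c["mtx"],np.array(c["position"]),R.from_quat([x,y,z,w]).as_matrix()
def pix2w(n,u,v,z):
    K,p,A=cam(n); r=A@np.linalg.solve(K,np.array([u,v,1.])); return p+r*(z-p[2])/r[2]
def w2pix(n,P):
    K,p,A=cam(n); q=K@(A.T@(np.asarray(P,float)-p)); return q[:2]/q[2]
def cloud(n,d):
    K,p,A=cam(n); v,u=np.mgrid[0:d.shape[0],0:d.shape[1]]
    X=np.stack([(u-K[0,2])/K[0,0]*d,(v-K[1,2])/K[1,1]*d,d],-1); return X@A.T+p
def rect(n,img,x0,x1,y0,y1,z,s=2.0):
    # ortho image at height z: columns = -y (y1 left), rows = -x ; s px per mm
    W=int((y1-y0)*1000*s);H=int((x1-x0)*1000*s)
    src=np.float32([[0,0],[W,0],[W,H],[0,H]]); wd=[(x1,y1),(x1,y0),(x0,y0),(x0,y1)]
    dst=np.float32([w2pix(n,(a,b,z)) for a,b in wd])
    M=cv2.getPerspectiveTransform(dst,src); o=cv2.warpPerspective(img,M,(W,H),flags=cv2.INTER_CUBIC)
    for k in np.arange(np.ceil(x0*20)/20,x1,.05): 
        r=int((x1-k)*1000*s); cv2.line(o,(0,r),(6,r),(0,0,255),1); cv2.putText(o,f"x{k:.2f}",(8,r+4),0,.35,(0,0,255))
    for k in np.arange(np.ceil(y0*20)/20,y1,.05):
        c=int((y1-k)*1000*s); cv2.line(o,(c,0),(c,6),(0,0,255),1); cv2.putText(o,f"{k:.2f}",(c-8,16),0,.35,(0,0,255))
    return o
E
python3 - <<'E'
from h import *
t=np.load("top0.npz");
K,p,A=cam("top");print(p,A)
for u,v in[(337,269),(500,263)]: print(pix2w("top",u*.64,v*.64,0.03))
img=t["p"][:,:,::-1]
c=pix2w("top",337*.64,269*.64,0.0)
cv2.imwrite("pics/r0.png",rect("top",img,c[0]-.12,c[0]+.12,c[1]-.29,c[1]+.17,0.006,1.7))
cv2.imwrite("pics/c0.png",cv2.resize(img[135:205,155:245],(800,622),interpolation=cv2.INTER_CUBIC)[:600])
cv2.imwrite("pics/c1.png",cv2.resize(img[125:200,290:365],(600,600),interpolation=cv2.INTER_CUBIC))
E
```

```text
[ 0.34396222 -0.00282147  1.20338505] [[ 0.00834636 -0.99243039  0.12252455]
 [-0.99977533 -0.01066937 -0.01831566]
 [ 0.01948427 -0.12234415 -0.99229646]]
[0.55904504 0.09797963 0.03      ]
[ 0.57629473 -0.25115608  0.03      ]
```

View pics/r0.png

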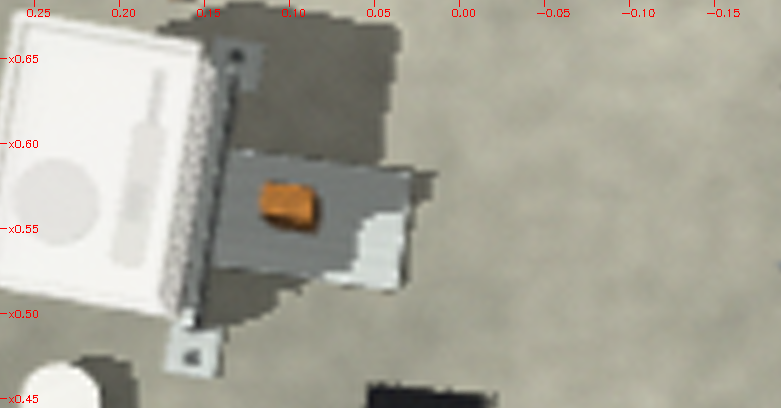

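View pics/c0.png

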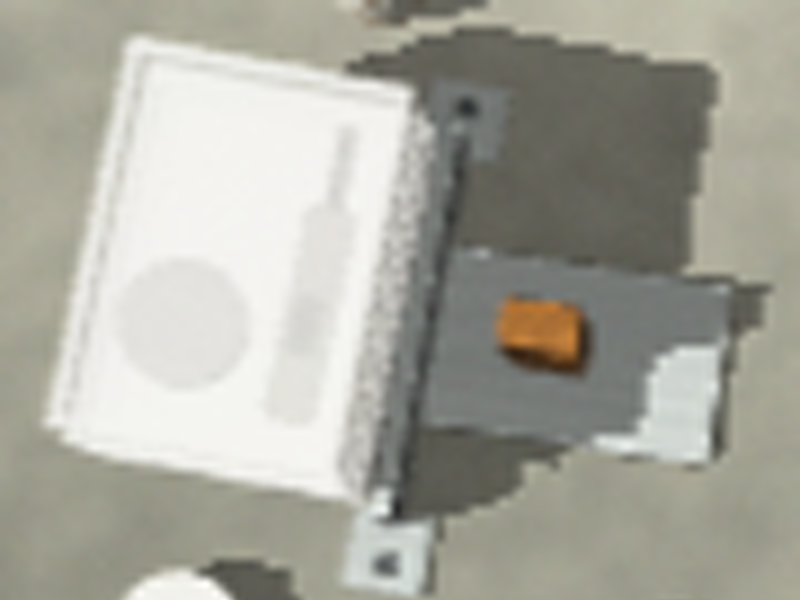

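View pics/c1.png

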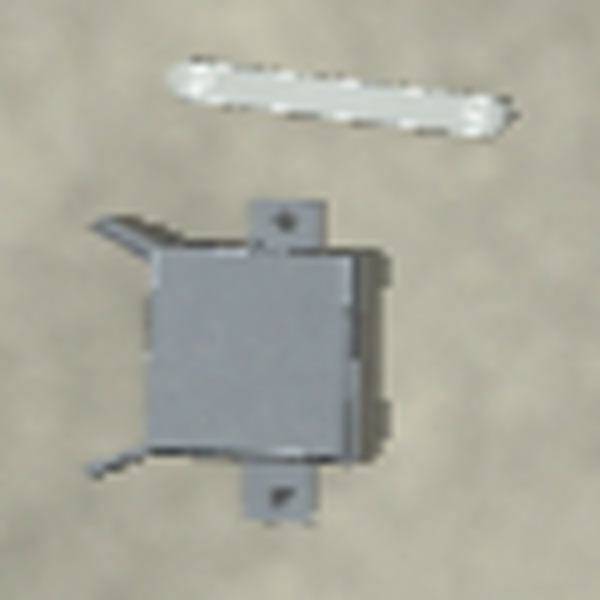

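```bash
python3 - <<'E'
from h import *
t=np.load("top0.npz");C=cloud("top",t["d"]);s=np.load("side0.npz")
def fit(P):
    P=np.float32(P); (c,sz,a)=cv2.minAreaRect(P*1000); return np.round(c,1),np.round(sz,1),a
hsv=cv2.cvtColor(t["p"],cv2.COLOR_RGB2HSV)
m=np.zeros(t["d"].shape,bool); m[135:205,155:245]=1
h=m&(hsv[...,1]>130)&(C[...,2]>.05); h[:150]=0
print("handle top",fit(C[h][:,:2]),h.sum(),C[h][:,2].mean(),C[h].mean(0), C[h].min(0),C[h].max(0))
def c0(x,y,z): return pix2w("top",155+(x+.5)/8.889-.5,135+(y+.5)/8.889-.5,z)
def c1(x,y,z): return pix2w("top",290+(x+.5)/8-.5,125+(y+.5)/8-.5,z)
n1,n2=c0(732,285,.006),c0(715,465,.006);a=c0(480,250,.006);b=c0(425,425,.006)
print("nose",n1,n2,np.linalg.norm(n1-n2),"mid",(n1+n2)/2)
for q,nn in((a,n1),(b,n2)): d=nn-q;print("ang edge", np.arctan2(d[0],-d[1]))
d=n1-n2;print("ang nose",np.arctan2(d[1],d[0]))
k=[c1(*q,.018) for q in((160,243),(355,250),(352,460),(148,450))]
print("keeper",[np.round(x,4) for x in k], "mouth mid",(k[0]+k[3])/2,"back",(k[1]+k[2])/2)
for i,j in((0,1),(3,2)): d=k[j]-k[i];print("ang",np.arctan2(d[0],-d[1]),np.linalg.norm(d))
for i,j in((0,3),(1,2)): d=k[i]-k[j];print("ang",np.arctan2(d[1],d[0]),np.linalg.norm(d))
m=np.zeros_like(m);m[150:190,300:345]=1
kk=m&(C[...,2]>.012)
print("keeper all depth",fit(C[kk][:,:2]))
for n in(1,2):pass
print("keeper z med",np.median(C[kk][:,2]))
# bridge feet holes
print("bridge feet",c0(467,107,.002),c0(385,562,.002))
# ledge z, board z
print("ledge z",np.median(C[180:200,300:340,2]),"board z",C[163:172,218:228,2].mean())
E
```

```text
handle top (array([458.4,  44.3]), array([246.2,  25.9]), 28.376564025878906) 50 0.10544471721886882 [0.54729777 0.09197393 0.10544472] [ 0.34396222 -0.00282147  0.05038038] [0.56452585 0.11082012 1.20338505]
nose [0.58348838 0.02818754 0.006     ] [0.5136765 0.0337103 0.006    ] 0.07002998763089073 mid [0.54858244 0.03094892 0.006     ]
ang edge -0.12813315317743137
ang edge -0.12732871524467695
ang nose -0.07894465104327845
keeper [array([ 0.6246, -0.2187,  0.018 ]), array([ 0.6226, -0.302 ,  0.018 ]), array([ 0.5321, -0.299 ,  0.018 ]), array([ 0.5353, -0.2126,  0.018 ])] mouth mid [ 0.57994478 -0.21567599  0.018     ] back [ 0.57731898 -0.30049205  0.018     ]
ang -0.02363374711939125 0.08332600492853556
ang -0.03800433065630083 0.0863917678116292
ang -0.06816020142900721 0.08941891399726648
ang -0.03382806558183616 0.09057645132658067
keeper all depth (array([ 468.9, -171.5]), array([142.1, 395. ]), 56.322425842285156)
keeper z med 0.018485210720024625
bridge feet [0.65308944 0.13173376 0.002     ] [0.47562794 0.15860653 0.002     ]
ledge z 0.0013236234944290493 board z 0.01019534822932146
```

```bash
cat >> h.py <<'E'
def clean(n,d):
    C=cloud(n,d); C[(d<=0)]=np.nan; return C
def overlay(n,img,boxes,u0,u1,v0,v1,s):
    o=cv2.resize(img[v0:v1,u0:u1],None,fx=s,fy=s,interpolation=cv2.INTER_CUBIC)
    for pts,col in boxes:
        q=np.array([(w2pix(n,P)-[u0,v0]+.5)*s-.5 for P in pts]); cv2.polylines(o,[np.int32(q*16)],True,col,1,cv2.LINE_AA,4)
    return o
def rectpts(x,y,yaw,bx0,bx1,by0,by1,z):
    c,s=np.cos(yaw),np.sin(yaw)
    return [(x+c*a-s*b,y+s*a+c*b,z) for a,b in((bx0,by0),(bx1,by0),(bx1,by1),(bx0,by1))]
E
cat > ov.py <<'E'
import sys
from h import *
def draw(tag,board,keep):
  B=rectpts(*board,-.035,.035,-.115,.115,.006); H=rectpts(*board,-.009,.009,-.065,-.035,.06);H0=rectpts(*board,-.009,.009,-.065,-.035,.006)
  Kp=rectpts(*keep,-.044,.044,-.09,0,.018);L=rectpts(*keep,-.05,.05,0,.022,.018)
  bx=[(B,(0,0,255)),(H,(0,255,0)),(H0,(255,255,0)),(Kp,(0,0,255)),(L,(255,0,0))]
  for n in("top","side"):
    img=np.load(f"{n}0.npz")["p"][:,:,::-1]
    if n=="top": a=overlay(n,img,bx,180,260,145,205,7);b=overlay(n,img,bx,295,345,145,195,7)
    else: a=overlay(n,img,bx,180,260,190,260,7);b=overlay(n,img,bx,205,265,150,195,7)
    h=max(a.shape[0],b.shape[0]); f=lambda i:cv2.copyMakeBorder(i,0,h-i.shape[0],0,0,0)
    o=np.hstack([f(a),f(b)]); o=cv2.resize(o,None,fx=799/o.shape[1],fy=799/o.shape[1],interpolation=cv2.INTER_AREA); cv2.imwrite(f"pics/ov_{n}_{tag}.png",o)
E
python3 - <<'E'
from ov import *
yaw=-.128
c,s=np.cos(yaw),np.sin(yaw)
nx,ny=.5486,.0309
b=(nx-s*.115,ny+c*.115,yaw)
print(b)
draw("a",b,(.580,-.2145,-.04))
for n in("top","side"):
  C=clean(n,np.load(n+"0.npz")["d"]);P=C.reshape(-1,3)
  k=P[(abs(P[:,0]-.58)<.06)&(abs(P[:,1]+.255)<.055)&(P[:,2]>.014)&(P[:,2]<.024)]
  print(n,"keeper",cv2.minAreaRect(np.float32(k[:,:2]*1000)),k.mean(0),len(k))
  k=P[(abs(P[:,0]-.56)<.03)&(abs(P[:,1]-.1)<.035)&(P[:,2]>.053)&(P[:,2]<.068)]
  print(n,"handle",cv2.minAreaRect(np.float32(k[:,:2]*1000)),k.mean(0),len(k))
E
```

```text
(np.float64(0.5632798375019071), np.float64(0.1449592055509664), -0.128)
top keeper ((582.7069091796875, -252.44482421875), (99.98883056640625, 102.35285186767578), 1.401652216911316) [ 0.57812706 -0.25647936  0.01855402] 647
top handle ((556.5723266601562, 95.55516052246094), (30.284629821777344, 17.576587677001953), 78.43324279785156) [0.55649694 0.09527942 0.06002019] 53
side keeper ((583.2838745117188, -250.9525146484375), (102.49764251708984, 100.70011138916016), 0.6956861019134521) [ 0.57749139 -0.25027136  0.01882308] 340
side handle ((555.8396606445312, 95.29553985595703), (22.110280990600586, 17.755142211914062), 88.2466049194336) [0.55478423 0.09435254 0.05995922] 41
```

View pics/ov_top_a.png

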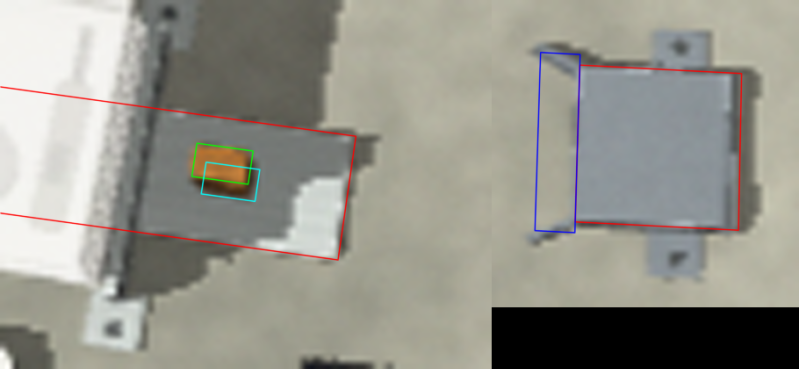

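View pics/ov_side_a.png

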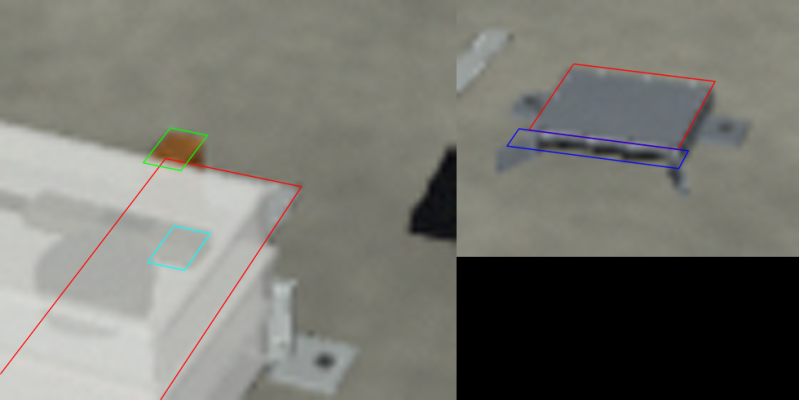

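```bash
cat > plan.py <<'E'
from h import *
def state():
    o=ctrl.get_obs(); w,x,y,z=o["eef_rot"]; M=R.from_quat([x,y,z,w]).as_matrix()
    return o,np.array(o["eef_pos"]),np.arctan2(M[1,0],M[0,0]),M
def rows(tx,ty,tz,th,n,g,p=None,t0=None):
    o,p0,t1,M=state(); p=p0 if p is None else np.array(p); t0=t1 if t0 is None else t0
    d=np.array([tx,ty,tz])-p; dt=(th-t0+np.pi)%(2*np.pi)-np.pi; out=[]
    print("from",np.round(p,4),round(t0,4),"t",o["time_s"],"F",np.round(o["wrist_force"],2),"open",round(o["opening"],3), "tilt",np.round(M[:,2],4))
    for i in range(n):
        t=t0+dt*i/n; s=d/n*100
        out.append(f"{s[0]*np.cos(t)+s[1]*np.sin(t):.2f} {s[0]*np.sin(t)-s[1]*np.cos(t):.2f} {-s[2]:.2f} {-dt/n:.3f} {g}")
    print("; ".join(out))
E
python3 -c "
from plan import *
rows(.45,-.08,.24,-.13,10,1)"
```

```text
from [ 0.1632 -0.5508  0.2475] -1.283 t 0.1 F [-0.99 -0.59 -0.34] open 1.002 tilt [-1.0e-04  1.7e-03 -1.0e+00]
-3.70 -4.09 0.07 -0.115 1; -3.21 -4.49 0.07 -0.115 1; -2.67 -4.82 0.07 -0.115 1; -2.10 -5.10 0.07 -0.115 1; -1.50 -5.31 0.07 -0.115 1; -0.88 -5.44 0.07 -0.115 1; -0.24 -5.51 0.07 -0.115 1; 0.39 -5.50 0.07 -0.115 1; 1.02 -5.42 0.07 -0.115 1; 1.64 -5.26 0.07 -0.115 1
```

Emit:
{"fn": "servo_tool", "kwargs": {
  "increments": "-3.7 -4.1 0 -0.115 1; -3.2 -4.5 0 -0.115 1; -2.7 -4.8 0 -0.115 1; -2.1 -5.1 0 -0.115 1; -1.5 -5.3 0 -0.115 1; -0.9 -5.4 0 -0.115 1; -0.2 -5.5 0 -0.115 1; 0.4 -5.5 0 -0.115 1; 1.0 -5.4 0 -0.115 1; 1.6 -5.3 0 -0.115 1"
}}

```text
time_s: 1.35
eef_pos: [0.4504, -0.0791, 0.2482]
eef_rot: [0.0, 0.998, -0.065, 0.0]
wrist_force: [0.9, -0.1, 0.1]
opening: 0.998
```

```bash
python3 -c "
from plan import *
rows(.5567,.0955,.12,-.13,5,1)"
```

```text
from [ 0.4504 -0.0791  0.2482] -0.1293 t 1.35 F [ 0.93 -0.12  0.06] open 0.998 tilt [ 1.e-04 -1.e-04 -1.e+00]
1.66 -3.74 2.56 0.000 1; 1.66 -3.74 2.56 0.000 1; 1.66 -3.74 2.56 0.000 1; 1.66 -3.74 2.56 0.000 1; 1.66 -3.74 2.56 0.000 1
```

Emit:
{"fn": "servo_tool", "kwargs": {
  "increments": "1.66 -3.74 2.0 0 1; 1.66 -3.74 2.5 0 1; 1.66 -3.74 2.5 0 1; 1.66 -3.74 2.5 0 1; 1.66 -3.74 2.5 0 1; 0 0 0 0 1"
}}

```text
time_s: 2.1
eef_pos: [0.5556, 0.0957, 0.1252]
eef_rot: [-0.0, 0.998, -0.065, -0.003]
wrist_force: [0.1, -0.0, -0.4]
opening: 0.997
```

```bash
python3 -c "
from plan import *
p,d=ctrl.camera('top'); cv2.imwrite('pics/t1.png',cv2.resize(p[110:215,140:280,::-1],(800,600),interpolation=cv2.INTER_CUBIC))
p,d=ctrl.camera('side'); cv2.imwrite('pics/s1.png',cv2.resize(p[150:300,120:320,::-1],(800,600),interpolation=cv2.INTER_CUBIC))
rows(.5567,.0955,.0445,-.13,4,1)"
```

```text
from [0.5564 0.0936 0.1277] -0.1318 t 2.2 F [ 0.11 -0.42 -0.49] open 1.003 tilt [-1.7e-03 -2.0e-04 -1.0e+00]
0.00 -0.05 2.08 -0.000 1; 0.00 -0.05 2.08 -0.000 1; 0.00 -0.05 2.08 -0.000 1; 0.00 -0.05 2.08 -0.000 1
```

View pics/t1.png

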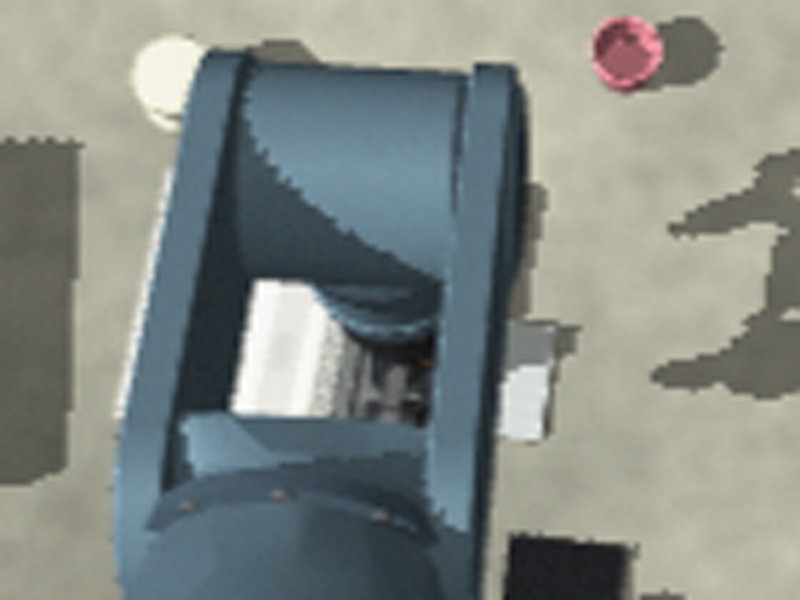

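View pics/s1.png

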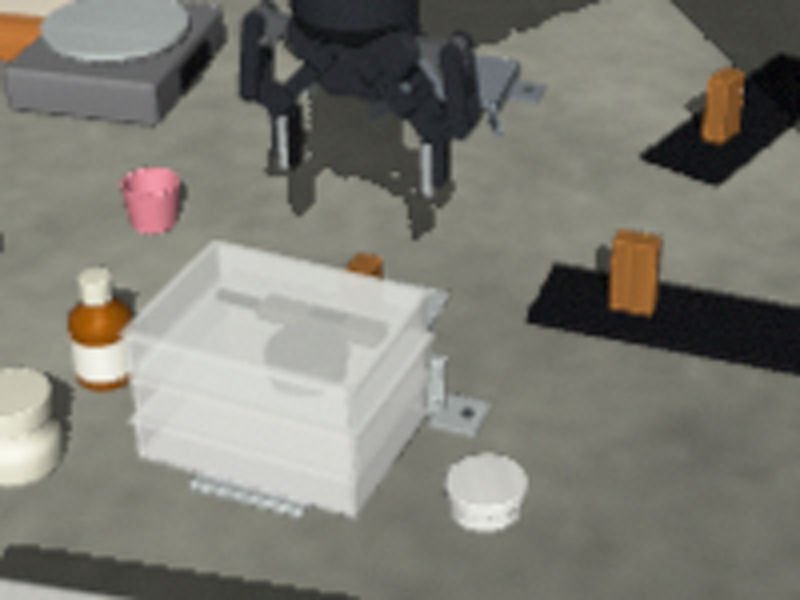

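Emit:
{"fn": "servo_tool", "kwargs": {
  "increments": "0 -0.1 2.0 0 1; 0 0 2.0 0 1; 0 0 2.0 0 1; 0 0 2.0 0 1; 0 0 0 0 1; 0 0 0 0 1"
}}

```text
time_s: 2.95
eef_pos: [0.5578, 0.0938, 0.0497]
eef_rot: [0.0, 0.998, -0.067, 0.001]
wrist_force: [0.2, 0.3, -0.3]
opening: 1.0
```

```bash
python3 -c "
from plan import *
p,d=ctrl.camera('side'); cv2.imwrite('pics/s2.png',cv2.resize(p[150:300,120:320,::-1],(800,600),interpolation=cv2.INTER_CUBIC))
rows(.5567,.0955,.0445,-.13,1,1)"
```

```text
from [0.558  0.094  0.0498] -0.1337 t 3.0 F [-0.23 -0.01 -0.55] open 1.001 tilt [ 2.3e-03 -2.0e-04 -1.0e+00]
-0.15 -0.14 0.53 -0.004 1
```

View pics/s2.png

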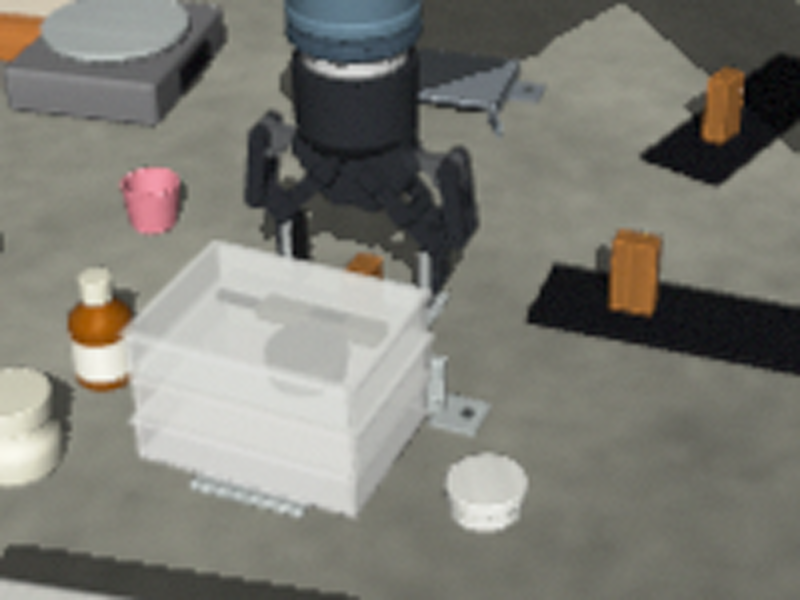

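Emit:
{"fn": "servo_tool", "kwargs": {
  "increments": "-0.12 -0.15 0.4 0.003 1; 0 0 0 0 1; 0 0 0 0 0.6; 0 0 0 0 0.35; 0 0 0 0 0.2; 0 0 0 0 0; 0 0 0 0 0; 0 0 0 0 0"
}}

```text
time_s: 4.0
eef_pos: [0.5565, 0.0961, 0.0445]
eef_rot: [-0.0, 0.998, -0.068, 0.0]
wrist_force: [1.6, 0.7, 0.7]
opening: 0.206
```

Emit:
{"fn": "servo_tool", "kwargs": {
  "increments": "0 0.1 0 0 0; 0 0.15 0 0 0; 0 0.2 0 0 0; 0 0.2 0 0 0; 0 0.2 0 0 0; 0 0.2 0 0 0; 0 0.2 0 0 0; 0 0.2 0 0 0; 0 0.2 0 0 0; 0 0.2 0 0 0"
}}

```text
time_s: 5.25
eef_pos: [0.5535, 0.0784, 0.0445]
eef_rot: [-0.0, 0.998, -0.068, 0.0]
wrist_force: [0.6, 6.2, 3.4]
opening: 0.199
```

```bash
python3 -c "
from plan import *
p,d=ctrl.camera('side'); cv2.imwrite('pics/s3.png',cv2.resize(p[150:300,120:320,::-1],(800,600),interpolation=cv2.INTER_CUBIC))
rows(.5567,.0955,.0445,-.13,1,1)"
```

```text
from [0.5535 0.0782 0.0445] -0.1359 t 5.3 F [0.69 6.5  2.87] open 0.199 tilt [ 1.e-04  9.e-04 -1.e+00]
0.08 -1.76 -0.00 -0.006 1
```

View pics/s3.png

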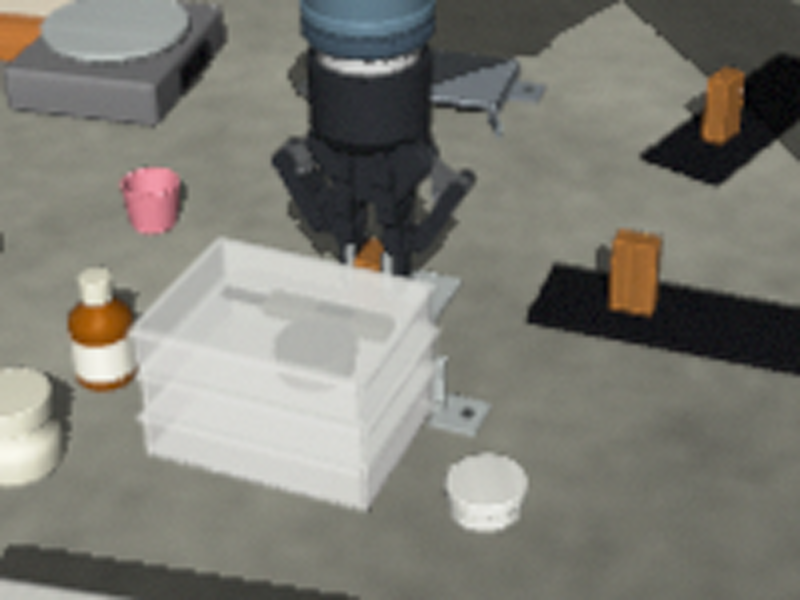

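Emit:
{"fn": "servo_tool", "kwargs": {
  "increments": "0 0.2 0 0 0; 0 0.25 0 0 0; 0 0.3 0 0 0; 0 0.3 0 0 0; 0 0.3 0 0 0; 0 0.3 0 0 0; 0 0.3 0 0 0; 0 0.3 0 0 0; 0 0.3 0 0 0; 0 0.3 0 0 0"
}}

```text
time_s: 6.55
eef_pos: [0.5496, 0.0503, 0.0445]
eef_rot: [-0.001, 0.998, -0.068, 0.0]
wrist_force: [0.6, 7.2, 3.2]
opening: 0.204
```

```bash
python3 -c "
from plan import *
p,d=ctrl.camera('side'); cv2.imwrite('pics/s4.png',cv2.resize(p[150:300,120:320,::-1],(800,600),interpolation=cv2.INTER_CUBIC))
p,d=ctrl.camera('top'); cv2.imwrite('pics/t4.png',cv2.resize(p[120:225,140:280,::-1],(800,600),interpolation=cv2.INTER_CUBIC))
rows(.5567,.0955,.0445,-.13,1,1)"
```

```text
from [0.5496 0.05   0.0445] -0.1359 t 6.65 F [-0.39  5.66  3.2 ] open 0.201 tilt [ 0.e+00  8.e-04 -1.e+00]
0.09 -4.61 0.00 -0.006 1
```

View pics/s4.png

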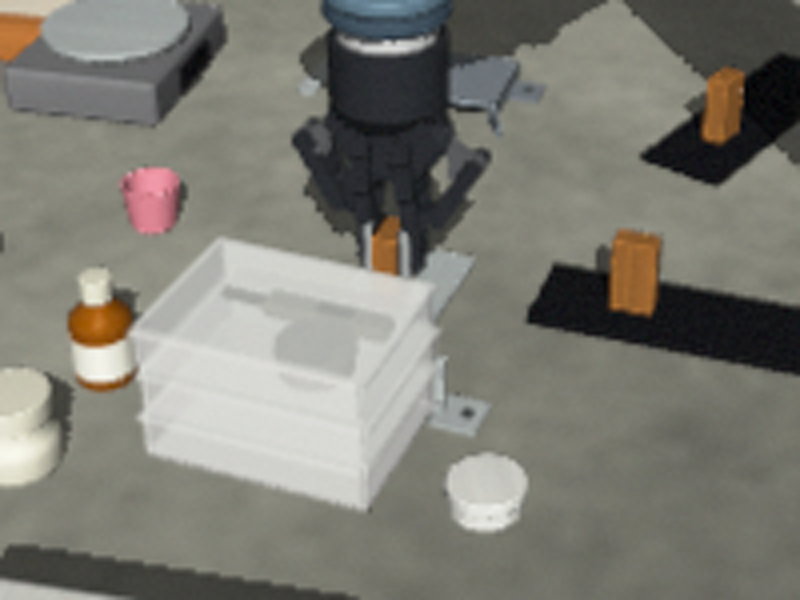

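View pics/t4.png

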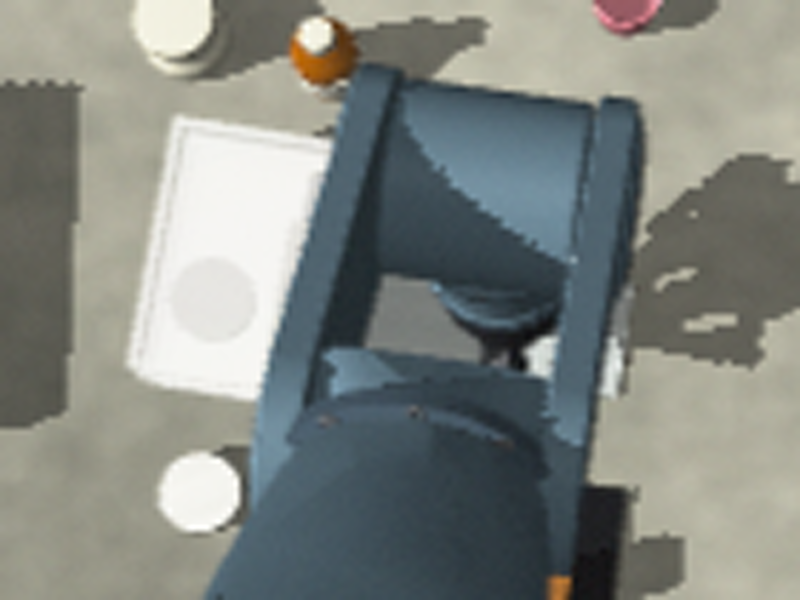

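Emit:
{"fn": "servo_tool", "kwargs": {
  "increments": "0 0.25 0 0 0; 0 0.2 0 0 0; 0 0.2 0 0 0; 0 0.2 0 0 0; 0 0.2 0 0 0; 0 0.2 0 0 0; 0 0.2 0 0 0; 0 0.2 0 0 0; 0 0.2 0 0 0; 0 0.2 0 0 0"
}}

```text
time_s: 7.9
eef_pos: [0.5468, 0.0303, 0.0445]
eef_rot: [-0.001, 0.998, -0.068, -0.0]
wrist_force: [0.5, 8.6, 3.5]
opening: 0.203
```

Emit:
{"fn": "servo_tool", "kwargs": {
  "increments": "0 0.2 0 0 0; 0 0.2 0 0 0; 0 0.2 0 0 0; 0 0.2 0 0 0; 0 0.2 0 0 0; 0 0.2 0 0 0; 0 0.2 0 0 0; 0 0.2 0 0 0; 0 0.2 0 0 0; 0 0.2 0 0 0"
}}

```text
time_s: 9.15
eef_pos: [0.5441, 0.0097, 0.0445]
eef_rot: [-0.0, 0.998, -0.068, -0.0]
wrist_force: [0.2, 5.4, 4.8]
opening: 0.2
```

```bash
python3 -c "
from plan import *
p,d=ctrl.camera('side'); cv2.imwrite('pics/s5.png',cv2.resize(p[150:300,120:320,::-1],(800,600),interpolation=cv2.INTER_CUBIC))
rows(.5567,.0955,.0445,-.13,1,1)"
```

```text
from [0.5441 0.0094 0.0445] -0.1359 t 9.2 F [-0.6   5.19  4.96] open 0.202 tilt [-1.e-04  2.e-04 -1.e+00]
0.08 -8.70 -0.00 -0.006 1
```

View pics/s5.png

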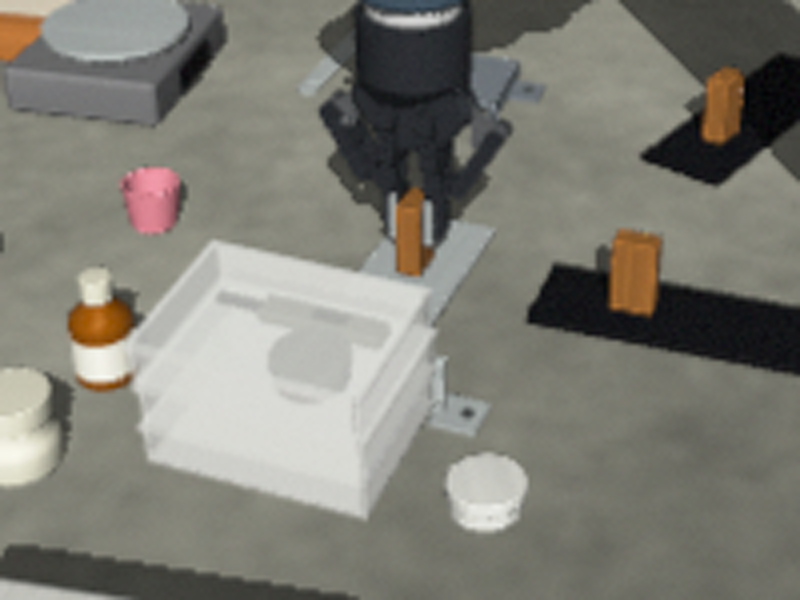

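Emit:
{"fn": "servo_tool", "kwargs": {
  "increments": "0 0.2 0 0 0; 0 0.2 0 0 0; 0 0.2 0 0 0; 0 0.2 0 0 0; 0 0.2 0 0 0; 0 0.2 0 0 0; 0 0.2 0 0 0; 0 0.2 0 0 0; 0 0.2 0 0 0; 0 0.2 0 0 0"
}}

```text
time_s: 10.45
eef_pos: [0.5415, -0.0104, 0.0445]
eef_rot: [-0.0, 0.998, -0.068, 0.0]
wrist_force: [0.5, 4.7, 5.1]
opening: 0.205
```

```bash
python3 -c "
from plan import *
p,d=ctrl.camera('side'); cv2.imwrite('pics/s6.png',cv2.resize(p[150:300,120:320,::-1],(800,600),interpolation=cv2.INTER_CUBIC))
rows(.5567,.0955,.0445,-.13,1,1)"
```

```text
from [ 0.5415 -0.0106  0.0445] -0.1361 t 10.5 F [0.18 4.31 6.05] open 0.197 tilt [ 1.e-04  1.e-04 -1.e+00]
0.06 -10.72 -0.00 -0.006 1
```

View pics/s6.png

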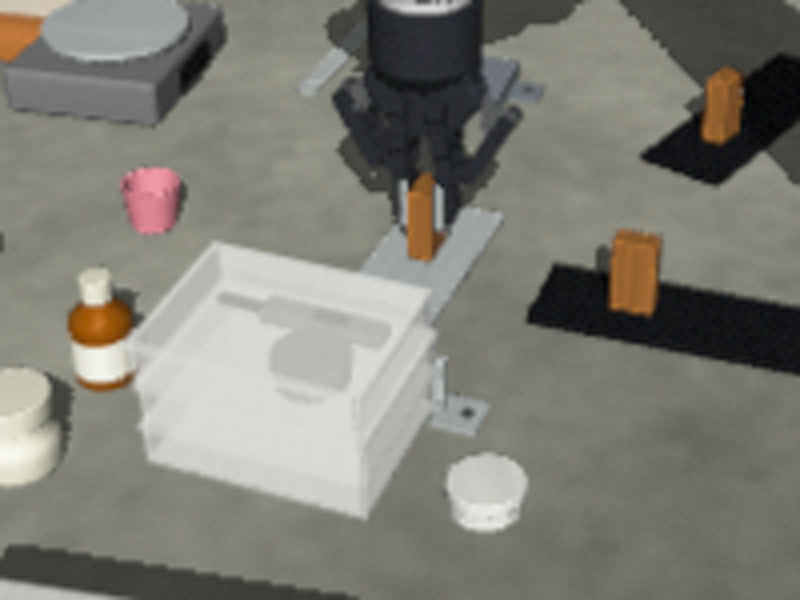

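Emit:
{"fn": "servo_tool", "kwargs": {
  "increments": "0 0.15 0 0 0; 0 0.15 0 0 0; 0 0.15 0 0 0; 0 0.15 0 0 0; 0 0.15 0 0 0; 0 0.15 0 0 0; 0 0.15 0 0 0; 0 0.15 0 0 0; 0 0.15 0 0 0; 0 0.15 0 0 0"
}}

```text
time_s: 11.75
eef_pos: [0.5395, -0.0253, 0.0445]
eef_rot: [-0.0, 0.998, -0.068, 0.0]
wrist_force: [1.3, 4.2, 4.4]
opening: 0.203
```

```bash
python3 -c "
from plan import *
p,d=ctrl.camera('side'); cv2.imwrite('pics/s7.png',cv2.resize(p[150:300,120:320,::-1],(800,600),interpolation=cv2.INTER_CUBIC))
rows(.5567,.0955,.0445,-.13,1,1)"
```

```text
from [ 0.5394 -0.0255  0.0445] -0.1361 t 11.8 F [0.72 4.15 5.86] open 0.198 tilt [ 0.e+00 -1.e-04 -1.e+00]
0.07 -12.22 -0.00 -0.006 1
```

View pics/s7.png

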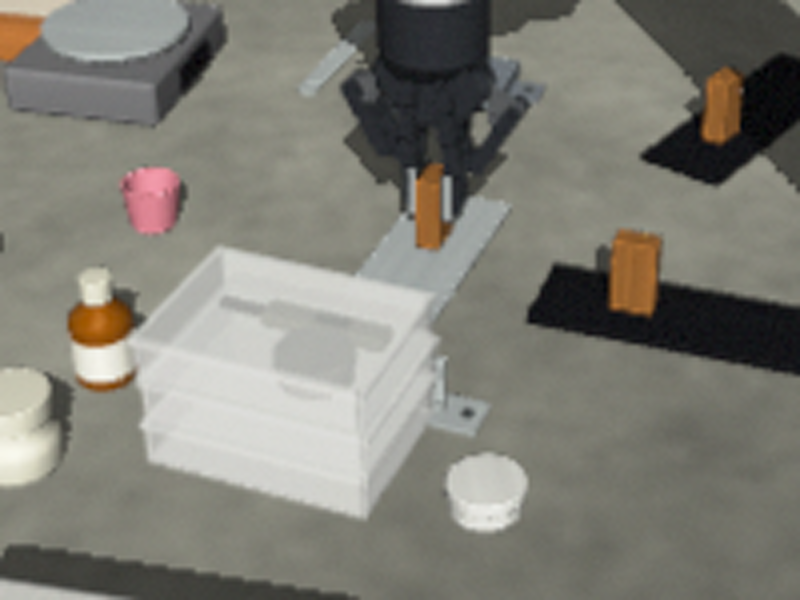

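Emit:
{"fn": "servo_tool", "kwargs": {
  "increments": "0 0.2 0 0 0; 0 0.2 0 0 0; 0 0.2 0 0 0; 0 0.2 0 0 0; 0 0.2 0 0 0; 0 0.3 0 0 0; 0 0.3 0 0 0; 0 0.3 0 0 0; 0 0.3 0 0 0; 0 0.3 0 0 0"
}}

```text
time_s: 13.05
eef_pos: [0.5361, -0.0501, 0.0445]
eef_rot: [-0.0, 0.998, -0.068, 0.0]
wrist_force: [0.5, 4.8, 5.2]
opening: 0.203
```

```bash
python3 -c "
from plan import *
def c1(x,y,z): return pix2w('top',290+(x+.5)/8-.5,125+(y+.5)/8-.5,z)
a,b=c1(287,220,.002),c1(283,495,.002);d=a-b;print(a,b,np.arctan2(d[1],d[0]),(a+b)/2)
a,b=c1(95,222,.016),c1(90,472,.016);d=a-b;print('lips',a,b,np.arctan2(d[1],d[0]),(a+b)/2)
from ov import draw
draw('b',(.5633,.145,-.128),(.5795,-.2135,-.03))
p,d=ctrl.camera('side'); cv2.imwrite('pics/s8.png',cv2.resize(p[90:300,120:400,::-1],(800,600),interpolation=cv2.INTER_CUBIC))
p,d=ctrl.camera('top'); cv2.imwrite('pics/t8.png',cv2.resize(p[110:215,140:350,::-1],(800,400),interpolation=cv2.INTER_CUBIC))
rows(.5835,-.1135,.0445,-.035,8,0)"
```

```text
[ 0.63919893 -0.27680574  0.002     ] [ 0.51914044 -0.27306801  0.002     ] -0.031122530367896657 [ 0.57916969 -0.27493687  0.002     ]
lips [ 0.63381108 -0.19137971  0.016     ] [ 0.52598882 -0.1883412   0.016     ] -0.028173283257066473 [ 0.57989995 -0.18986045  0.016     ]
from [ 0.536  -0.0505  0.0445] -0.1362 t 13.15 F [-0.3   3.22  5.12] open 0.201 tilt [-0.e+00 -3.e-04 -1.e+00]
0.69 0.70 0.00 -0.013 0; 0.69 0.71 0.00 -0.013 0; 0.68 0.72 0.00 -0.013 0; 0.67 0.73 0.00 -0.013 0; 0.66 0.73 0.00 -0.013 0; 0.65 0.74 0.00 -0.013 0; 0.64 0.75 0.00 -0.013 0; 0.63 0.76 0.00 -0.013 0
```

View pics/s8.png

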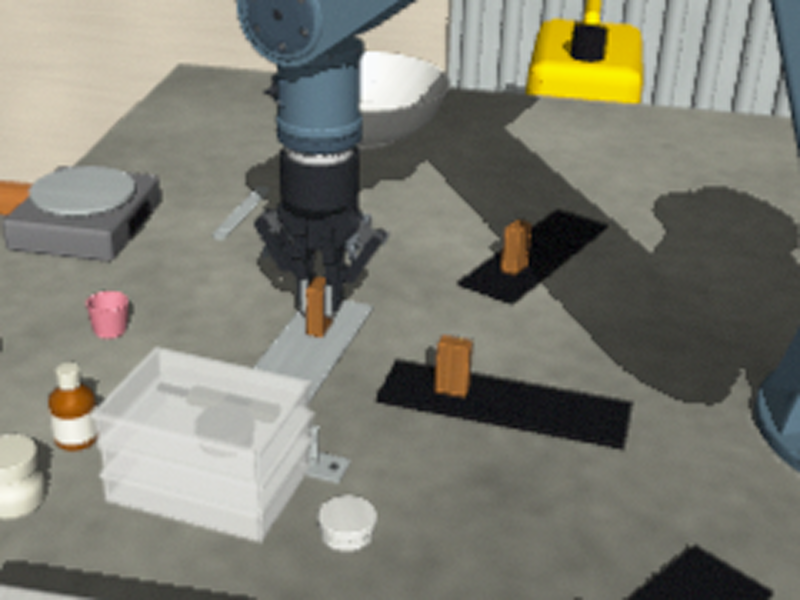

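View pics/t8.png

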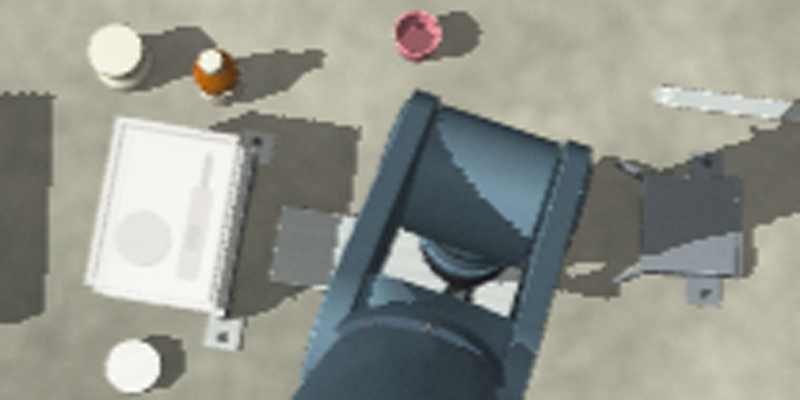

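View pics/ov_top_b.png

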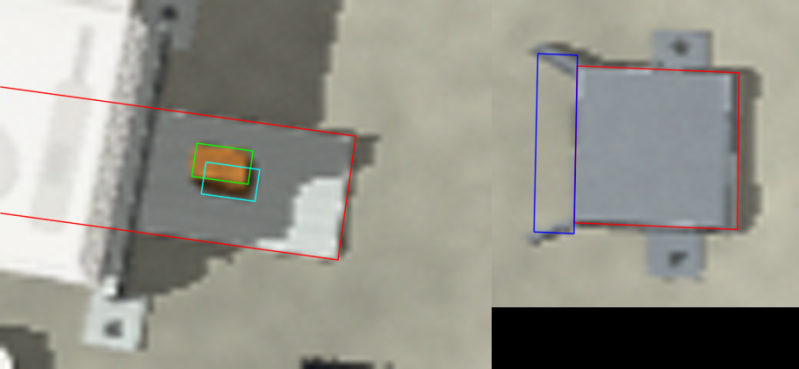

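Emit:
{"fn": "servo_tool", "kwargs": {
  "increments": "0.69 0.7 -0.03 -0.013 0; 0.69 0.71 0 -0.013 0; 0.68 0.72 0 -0.013 0; 0.67 0.73 0 -0.013 0; 0.66 0.73 0 -0.013 0; 0.65 0.74 0 -0.013 0; 0.64 0.75 0 -0.013 0; 0.63 0.76 0 -0.013 0; 0 0 0 0 0; 0 0 0 0 0"
}}

```text
time_s: 14.4
eef_pos: [0.5835, -0.1139, 0.0445]
eef_rot: [0.001, 1.0, -0.016, 0.0]
wrist_force: [0.2, -2.4, 1.9]
opening: 0.201
```

```bash
python3 -c "
from plan import *
p,d=ctrl.camera('side'); np.savez('side9.npz',p=p,d=d);cv2.imwrite('pics/s9.png',cv2.resize(p[130:260,170:310,::-1],(646,600),interpolation=cv2.INTER_CUBIC))
p,d=ctrl.camera('top');np.savez('top9.npz',p=p,d=d); cv2.imwrite('pics/t9.png',cv2.resize(p[130:205,200:350,::-1],(800,400),interpolation=cv2.INTER_CUBIC))
rows(.5835,-.1135,.0445,-.035,1,0)"
```

```text
from [ 0.5835 -0.1135  0.0445] -0.0324 t 14.5 F [ 0.58 -2.85  2.73] open 0.196 tilt [-1.e-04 -7.e-04 -1.e+00]
0.00 0.00 0.00 0.003 0
```

View pics/s9.png

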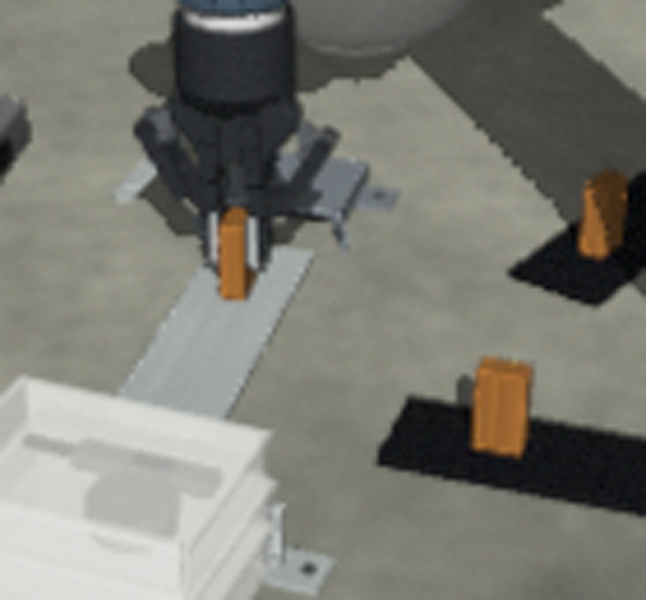

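View pics/t9.png

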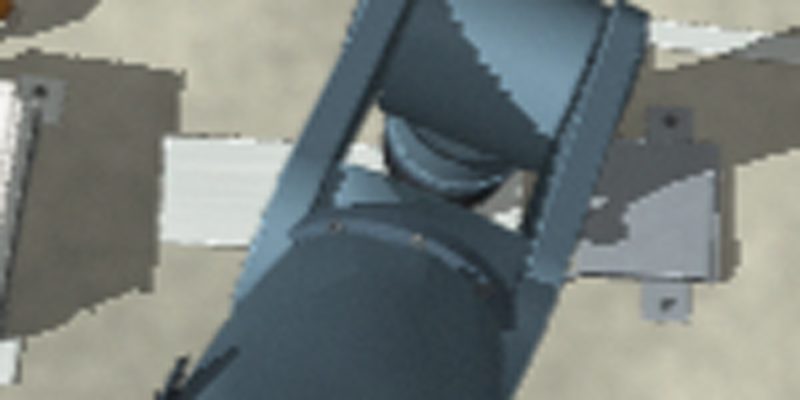

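```bash
python3 -c "
from plan import *
hx,hy,y=.5835,-.1135,-.0324
b=(hx-np.sin(y)*.05,hy+np.cos(y)*.05,y);k=(.580,-.2135,-.033)
bx=[(rectpts(*b,-.035,.035,-.115,.115,.006),(0,0,255)),(rectpts(*k,-.044,.044,-.09,0,.018),(0,0,255)),(rectpts(*b,-.009,.009,-.065,-.035,.06),(0,255,0))]
cv2.imwrite('pics/o9.png',overlay('top',np.load('top9.npz')['p'][:,:,::-1],bx,220,350,140,200,6))
cv2.imwrite('pics/o9s.png',overlay('side',np.load('side9.npz')['p'][:,:,::-1],bx,180,280,140,225,7))
"
```

```text
(no output)
```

View pics/o9.png

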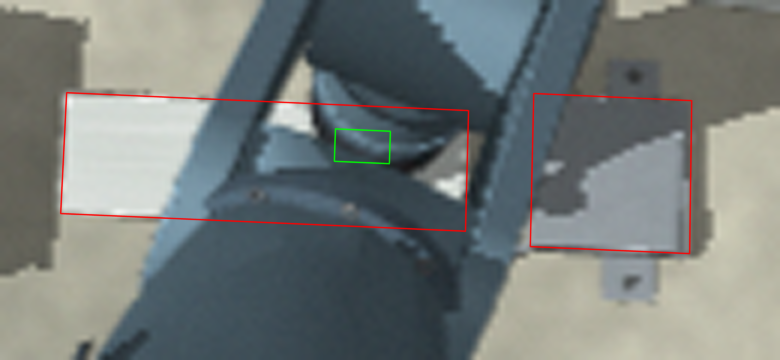

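View pics/o9s.png

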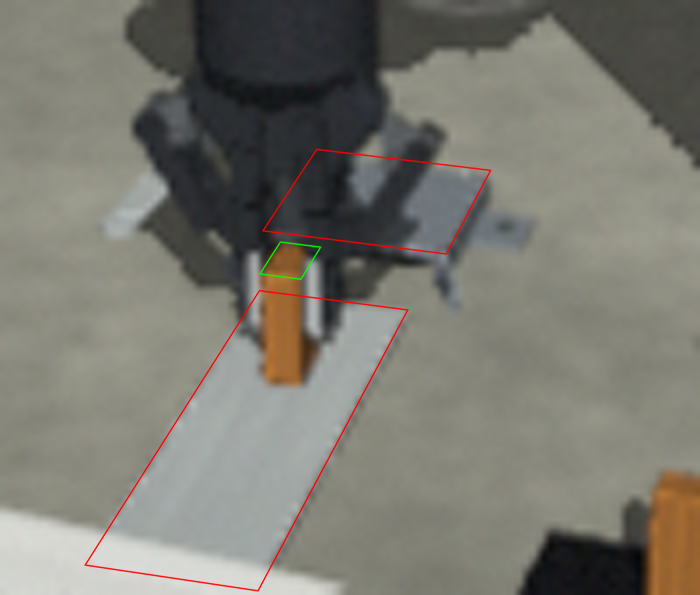

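Emit:
{"fn": "servo_tool", "kwargs": {
  "increments": "0 0.4 0 0 0; 0 0.5 0 0 0; 0 0.5 0 0 0; 0 0.5 0 0 0; 0 0.5 0 0 0; 0 0.5 0 0 0; 0 0.5 0 0 0; 0 0.4 0 0 0; 0 0.2 0 0 0; 0 0.1 0 0 0"
}}

```text
time_s: 15.75
eef_pos: [0.5823, -0.1541, 0.0445]
eef_rot: [-0.0, 1.0, -0.016, -0.0]
wrist_force: [0.3, 2.3, 2.1]
opening: 0.199
```

Emit:
{"fn": "servo_tool", "kwargs": {
  "increments": "0 0.06 0 0 0; 0 0.06 0 0 0; 0 0.06 0 0 0; 0 0.06 0 0 0; 0 0.06 0 0 0; 0 0.06 0 0 0"
}}

```text
time_s: 16.5
eef_pos: [0.5822, -0.1576, 0.0445]
eef_rot: [-0.0, 1.0, -0.016, -0.0]
wrist_force: [-0.2, 1.8, 1.1]
opening: 0.202
```

Emit:
{"fn": "servo_tool", "kwargs": {
  "increments": "0 0.06 0 0 0; 0 0.06 0 0 0; 0 0.06 0 0 0; 0 0.06 0 0 0; 0 0.06 0 0 0"
}}

```text
time_s: 17.12
eef_pos: [0.5821, -0.1606, 0.0445]
eef_rot: [0.0, 1.0, -0.016, -0.0]
wrist_force: [0.3, 1.6, 1.1]
opening: 0.202
```

Emit:
{"fn": "servo_tool", "kwargs": {
  "increments": "0 0.06 0 0 0; 0 0.06 0 0 0; 0 0.06 0 0 0; 0 0.06 0 0 0; 0 0.06 0 0 0"
}}

```text
time_s: 17.75
eef_pos: [0.582, -0.1633, 0.0445]
eef_rot: [-0.0, 1.0, -0.016, -0.0]
wrist_force: [0.9, 3.8, 0.3]
opening: 0.203
```

Emit:
{"fn": "servo_tool", "kwargs": {
  "increments": "0 0.05 0 0 0; 0 0.05 0 0 0; 0 0 0 0 0"
}}

```text
time_s: 18.12
eef_pos: [0.582, -0.1641, 0.0445]
eef_rot: [-0.0, 1.0, -0.016, -0.0]
wrist_force: [1.0, 4.6, -0.2]
opening: 0.203
```

Emit:
{"fn": "servo_tool", "kwargs": {
  "increments": "0 0.05 0 0 0; 0 0.05 0 0 0; 0 0 0 0 0"
}}

```text
time_s: 18.5
eef_pos: [0.582, -0.1648, 0.0446]
eef_rot: [-0.001, 1.0, -0.016, -0.0]
wrist_force: [1.3, 6.5, 0.8]
opening: 0.203
```

```bash
python3 -c "
from plan import *
p,d=ctrl.camera('side'); cv2.imwrite('pics/s10.png',cv2.resize(p[130:230,170:300,::-1],(780,600),interpolation=cv2.INTER_CUBIC))
rows(.58,-.17,.0445,-.033,1,0)"
```

```text
from [ 0.582  -0.1648  0.0446] -0.032 t 18.55 F [0.45 6.51 1.44] open 0.202 tilt [-1.0e-04  1.1e-03 -1.0e+00]
-0.18 0.53 0.01 0.001 0
```

View pics/s10.png

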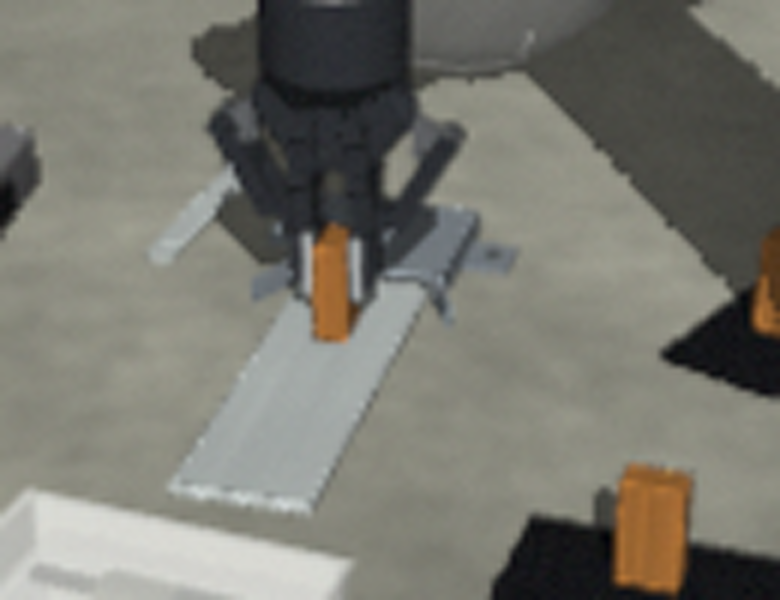

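Emit:
{"fn": "servo_tool", "kwargs": {
  "increments": "0 0.05 0 0 0; 0 0.05 0 0 0; 0 0.05 0 0 0; 0 0.05 0 0 0; 0 0 0 0 0"
}}

```text
time_s: 19.18
eef_pos: [0.582, -0.1659, 0.0447]
eef_rot: [-0.001, 1.0, -0.016, -0.0]
wrist_force: [1.2, 9.5, 3.9]
opening: 0.199
```

Emit:
{"fn": "servo_tool", "kwargs": {
  "increments": "0 0.05 0 0 0; 0 0.04 0 0 0; 0 0 0 0 0; 0 0 0 0 0"
}}

```text
time_s: 19.68
eef_pos: [0.582, -0.1665, 0.0447]
eef_rot: [-0.001, 1.0, -0.016, -0.0]
wrist_force: [-0.1, 11.8, 4.9]
opening: 0.203
```

```bash
python3 -c "
from plan import *
rows(.58,-.17,.0445,-.033,1,0)"
```

```text
from [ 0.582  -0.1665  0.0447] -0.032 t 19.675 F [-0.09 11.78  4.89] open 0.203 tilt [-3.0e-04  2.9e-03 -1.0e+00]
-0.18 0.36 0.02 0.001 0
```

Emit:
{"fn": "servo_tool", "kwargs": {
  "increments": "0 -0.05 0 0 0; 0 -0.05 0 0 0; 0 -0.05 0 0 0; 0 0 0 0 0"
}}

```text
time_s: 20.18
eef_pos: [0.582, -0.1661, 0.0446]
eef_rot: [-0.001, 1.0, -0.016, -0.0]
wrist_force: [0.7, 6.2, 1.4]
opening: 0.205
```

Emit:
{"fn": "servo_tool", "kwargs": {
  "increments": "0 -0.05 0 0 0; 0 -0.05 0 0 0; 0 -0.05 0 0 0; 0 0 0 0 0"
}}

```text
time_s: 20.68
eef_pos: [0.582, -0.1652, 0.0446]
eef_rot: [-0.0, 1.0, -0.016, -0.0]
wrist_force: [1.1, 5.9, -0.5]
opening: 0.2
```

Emit:
{"fn": "servo_tool", "kwargs": {
  "increments": "0 -0.05 0 0 0; 0 -0.05 0 0 0; 0 0 0 0 0"
}}

```text
time_s: 21.05
eef_pos: [0.582, -0.1645, 0.0445]
eef_rot: [0.0, 1.0, -0.016, -0.0]
wrist_force: [0.0, 3.2, 0.1]
opening: 0.199
```

Now release, opening wide before lifting.

Emit:
{"fn": "servo_tool", "kwargs": {
  "increments": "0 0 0 0 0.3; 0 0 0 0 0.5; 0 0 0 0 0.7; 0 0 0 0 0.7; 0 0 0 0 0.7"
}}

```text
time_s: 21.68
eef_pos: [0.5821, -0.1645, 0.0446]
eef_rot: [0.0, 1.0, -0.016, 0.0]
wrist_force: [0.3, -0.7, 0.6]
opening: 0.701
```

```bash
python3 -c "
from plan import *
p,d=ctrl.camera('side'); cv2.imwrite('pics/s11.png',cv2.resize(p[130:230,170:300,::-1],(780,600),interpolation=cv2.INTER_CUBIC))
rows(.58,-.17,.0445,-.033,1,0)"
```

```text
from [ 0.582  -0.1645  0.0446] -0.032 t 21.725 F [-0.31 -0.83  0.87] open 0.702 tilt [ 0.e+00 -1.e-04 -1.e+00]
-0.19 0.56 0.01 0.001 0
```

View pics/s11.png

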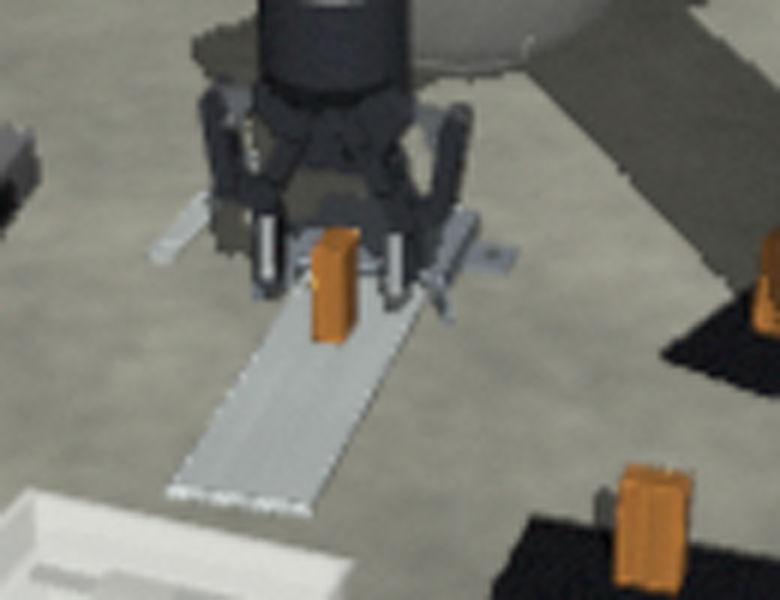

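Board stays in. Lift straight up, then move aside and check.

Emit:
{"fn": "servo_tool", "kwargs": {
  "increments": "0 0 -1 0 0.7; 0 0 -2 0 0.7; 0 0 -3 0 0.7; 0 0 -4 0 0.7; 0 0 -4 0 0.7; 0 0 -4 0 0.7; 0 0 -2 0 0.7; -4 4 0 0 0.7; -5 4 0 0 0.7; -5 5 0 0 0.7"
}}

```text
time_s: 22.98
eef_pos: [0.4435, -0.2837, 0.2446]
eef_rot: [-0.0, 1.0, -0.015, -0.0]
wrist_force: [-0.1, -1.3, 0.8]
opening: 0.701
```

Emit:
{"fn": "servo_tool", "kwargs": {
  "increments": "-2 5 0 0 0.7; -2 5 0 0 0.7; -1 5 0 0 0.7; 0 5 0 0 0.7; 0 2 0 0 0.7; 0 0 0 0 0.7; 0 0 0 0 0.7"
}}

```text
time_s: 23.85
eef_pos: [0.3882, -0.5006, 0.2443]
eef_rot: [-0.001, 1.0, -0.016, -0.0]
wrist_force: [0.8, -0.3, 0.2]
opening: 0.698
```

```bash
python3 -c "
from plan import *
P,d=ctrl.camera('top');np.savez('topF.npz',p=P,d=d)
C=clean('top',d).reshape(-1,3)
k=C[(abs(C[:,0]-.582)<.03)&(abs(C[:,1]+.164)<.04)&(C[:,2]>.053)&(C[:,2]<.068)]
print(cv2.minAreaRect(np.float32(k[:,:2]*1000)),len(k))
cv2.imwrite('pics/tF.png',cv2.resize(P[110:215,140:350,::-1],(800,400),interpolation=cv2.INTER_CUBIC))
S,_=ctrl.camera('side'); cv2.imwrite('pics/sF.png',cv2.resize(S[100:300,110:310,::-1],(600,600),interpolation=cv2.INTER_CUBIC))
rows(.58,-.17,.0445,-.033,1,0)"
```

```text
((582.247314453125, -163.1368865966797), (17.753536224365234, 27.04006004333496), 1.3181788921356201) 53
from [ 0.3885 -0.5004  0.2446] -0.031 t 23.95 F [0.39 0.82 1.16] open 0.699 tilt [-1.e-04  5.e-04 -1.e+00]
18.12 -33.62 20.01 0.002 0
```

View pics/tF.png

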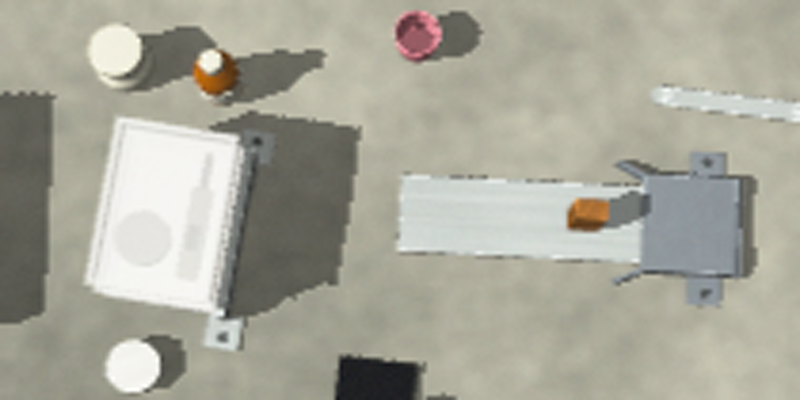

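View pics/sF.png

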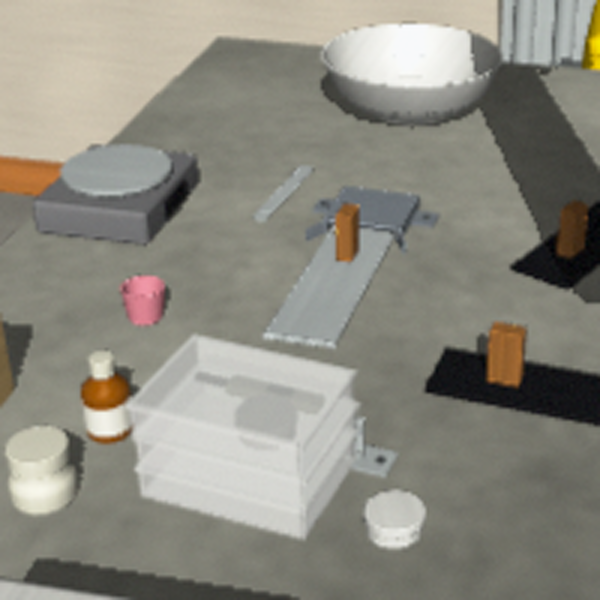

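```bash
python3 -c "
from bench import ctrl
print(ctrl.hand_in())"
```

```text
the job is handed in; nothing more can be done
None
```

I drew the board out under the bridge by its handle and slid its nose into the keeper until I felt the spring buffer. I then pressed it home, eased back and let go. I handed the job in at about 24 s, and the hand-in reports no verdict.

- **Stack:** the three trays stand upright and level on the ledge behind the bridge. The tin and the thermometer are still in the top tray. The stack slid a few mm forward against the bridge as the board came out, and the trays may be a mm or so out of line with each other.
- **Press on the buffer:** the wrist read 11.8 N at the deepest point. About 2 N of that was sliding friction, so I estimate roughly 10 N on the buffer, well under the 18 N limit.
- **Board:** the last pictures show it lying flat in the keeper with the gripper clear. The handle was at y ≈ −0.163. The contact point, worked back from the forces, is about −0.1625 to −0.163, so the nose should still be on the buffer. That agreement is only good to about 1 mm, and the buffer itself cannot be seen.
- **Other things on the ledge:** the cup, depressor, second tin, bottle, jar and the black look-alike boards look unmoved.

No check failed or disagreed.

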